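# Unlock the index head and crank it to the pointer

## Task

Unlock the index head: slide its lock pin all the way back out of the bore in the handwheel and lay the pin's handle over sideways into the notch in the guide, so that the pin stays parked there. Then crank the handwheel until its upright crank handle stands exactly in line with the steel pointer on the rim of the head, leave the pin parked, and do not shift or knock over the things lying around.

Things in the scene. Friction and masses are not known exactly. Their poses are not given: they have to be found in the camera images.
- index_head: Index head, fixed to the bench: a red drum (210 diameter, 30 high) under a flat handwheel, and a dark steel guide (39 wide, 62 high) from y=90 to 240 along the head's +y. Origin on the wheel's axis at bench level, z up. The guide's bore (axis at x=0, height 46) holds the lock pin; a slot in its top, 16 wide, from y=125 to 213, lets the pin's handle slide.
- notch (a point): Middle of the floor of the side notch: at the slot's rear end the guide's wall on the head's -x side is cut down to height 38 from y=193 to 213 (20 wide). Drawn back against the slot's end (pin origin at head y=207) the pin can roll a quarter turn, so that its handle lies level in the notch, pointing to head -x.
- lock_pin: Steel lock pin, loose in the guide: a rod 16 in diameter, 135 long, with an upright handle. Origin on the rod's axis under the handle; nose 85 towards -y, tail 50 towards +y, handle along the pin's own +z. It starts upright at head y=137 to 149, its nose in a bored lug (y=45 to 82, height 33 to 60) under the wheel's rim, which locks the wheel.
- pin_grip (a point): Middle of the dark grip of the pin's handle, 43 from the rod's axis. The grip is 18 in diameter and reaches from 24 to 62 from the axis (top 108 above the bench when upright); below it is a 12 diameter post.
- handwheel (a joint): Angle of the handwheel about its vertical axis, rad, 0 at the start, positive anticlockwise seen from above, free both ways (over a full turn) once the pin is out; stiff enough to stay where left. The aluminium disc is 160 in diameter, its top 72 above the bench.
- crank (a point): Middle of the upright black crank handle on the disc (26 diameter, from 76 to 125 above the bench, free to spin), 60 from the wheel's axis; this point is 100 above the bench. At joint 0 it is on the head's +y side, towards the guide.
- pointer: Small fixed steel pointer bracket on the drum outside the disc (24 wide, top 82 above the bench, 84 to 103 from the axis) with a tip towards the wheel. Origin on the wheel's axis at bench level; own +x points from the axis out through the pointer's tip, so in line means the crank handle lies on this +x line.
- glue_bottle: Bystander: white bottle with red cap, 60 diameter, 160 tall, upright, beyond the handwheel on the side away from the guide; origin under its base
- offcut: Bystander: pale wood offcut 110 x 45 x 22, flat on the bench on the robot's side of the handwheel; origin under its middle
- dowel_block: Bystander: pale wood block 60 x 90 x 45 lying beside the guide on the side away from the notch; origin under its middle
- screwdriver: Bystander: black-handled screwdriver, 190 long, lying on the notch side of the guide, up to 35 high; origin mid-underside
- screw_tin: Bystander: plain metal tin, 72 diameter, 75 tall, upright in the corner between handwheel and guide on the side away from the notch; origin under its base
- bench_brush: Bystander: hand brush, 200 long, lying on the bench on the side of the handwheel away from the guide; origin mid-underside
- try_square: Bystander: try square, dark wood stock 20 x 110 x 18 with a steel blade 140 long, flat on the bench past the tail end of the guide; origin under the stock's middle
There are look-alikes about, which are no part of the job. What is shaped like the lock_pin but green or purple is not meant.

How it is judged:
On the way, in this order (a step that is already met when the one before it is completed fails the run):
1. the lock pin is drawn back clear of the handwheel's lug (y of lock_pin in the frame of index_head above 0.17 m), for 0.05 s.
2. the pin is parked: its handle lies over in the side notch (angle between lock_pin's own z axis and vertical between 1.25 and 1.9 rad and y of lock_pin in the frame of index_head between 0.194 and 0.212 m), for 0.2 s.
3. the crank handle stands in line with the pointer (y of crank in the frame of pointer between -0.005 and 0.005 m and x of crank in the frame of pointer above 0.03 m), for 0.2 s.
At the end, for the whole second after the job is handed in: The pin is parked in the side notch (its handle 72 to 109 degrees from upright, its origin at head y=194 to 212 mm), the crank handle's axis is within 5 mm of the pointer's line on the pointer's side, and pin and wheel are at rest (all of step 2 and all of step 3 and linear speed of lock_pin below 0.02 m/s and velocity of joint handwheel between -0.05 and 0.05 rad/s); the robot touches nothing.
It fails at once if a bystander is shifted by more than 25 mm or knocked over (distance of any of glue_bottle, offcut, dowel_block, screwdriver, screw_tin, bench_brush, try_square from where it was at the start of the episode above 0.025 m or angle between any of glue_bottle, offcut, dowel_block, screw_tin, try_square's own z axis and vertical above 0.5 rad).
It also fails if it takes over 54 s, if anything falls off the work surface, if the arm or the gripper's body presses on something with over 40 N, if the wrist force passes 120 N, or if a joint passes its speed limit or range.

## Robot

A 6-joint arm with a two-finger parallel gripper is mounted at the origin on the work surface. World frame = base frame: x ahead of the robot, y to its left, z up, the work surface at z = 0. Lengths are in m, angles in rad, forces in N, time in s.
With the tool pointing down it reaches from about 0.35 to 0.775 m from the base axis. Payload 7.3 kg.
Tool frame: the origin (TCP) lies at the very end of the fingers, on their centre line; the grasp point (between the pads) lies 19 mm behind it (pinch_z is the distance from the TCP to the grasp point, in m); z points along the fingers, y is the line along which they close (so a half turn about z gives the same grasp; the last joint's range is limited). The gripper opens to 92 mm and grips with 3 to 60 N. Pads are 19 mm wide; open, the fingers measure 130 mm over their backs; the gripper's body (75 mm by 190 mm) begins 47 mm behind the grasp point.
Start: joints at [1.149, 0.342, 1.524, -0, 1.275, -0.146], TCP at [0.143, 0.505, 0.227] pointing down, gripper open.
Joint ranges: [-2.53, 2.53], [-0.77, 2.02], [0.04, 2.7], [-1, 4.14], [0.28, 2.66], [-3.11, 3.11]. Speed limits (rad/s): [2.57, 2.57, 3.14, 3.14, 3.14, 3.14].

## Interface

Orientations are given as [roll, pitch, yaw] about the fixed x, y, z axes, in that order (R = Rz(yaw) Ry(pitch) Rx(roll)).
In Python, from cell import * gives the robot as it stands.
- The arm moves only by the tool arm_command, never from a script. Its arguments are lists of equal length, an entry for each row: "fingers": the gripper command: -1 is fully open, 1 is shut, values between are in proportion; "travel": the shift along the tool's x, y, z in m, a list of three; "dr": the turn, a rotation vector about the tool's x, y, z in degrees, a list of three. In form: {"fingers": [fingers, ...], "travel": [[x, y, z], ...], "dr": [[wx, wy, wz], ...]}. A call has 1 to 8 rows; each row is the pose to reach, as a shift and turn from the pose commanded when the call began, along the tool's axes at that moment; what a row does not reach only later rows make up. A row lasts 1/12 s, in which the tool goes at most 41.7 mm and 7.16 degrees, less where a joint would pass 70% of its speed; a pose out of reach is approached as far as the arm can. A call with a gripper value outside its range is refused whole. The fingers move at their own pace and stop on an object; "squeeze" is the grip in N (left out, the last holds). Time passes only in rows, so rows that repeat a pose let the fingers close. It gives the time, the measured TCP pose, the force, the opening and the grip force at its end, in the units of the state.
- observe(): the state, without advancing time (a new reading comes with each control period).
- read_camera(name): name is "side" or "top"; returns a dict with "color" (384x512x3 uint8, blue, green, red), "z_map" (384x512 float32, m along the optical axis (not along the pixel's ray), 0 where there is no reading), "fx", "fy", "cx", "cy" (pixels), "k1" (the pictures are not rectified: a ray, as slopes to the right and down, at radius r is drawn at 1 + k1 r^2 times it, then the intrinsics apply), "R" (3x3) and "t" (3): a world point X has camera coordinates R X + t. Camera axes: x right, y down, z forward; pixel columns grow to the right and rows downward; lengths in m; the calibration is good to about 2 mm. A picture is of the moment at which its call begins.
- hand_in(): hands the job in; it is judged then, once.
The state is a dict: "time": time; "qpos": joint angles; "qvel": joint speeds; "joint_efforts": joint torques, N m; "tool_pos": TCP position; "tool_rot": TCP orientation; "contact_force": force on the tool from outside, world axes, zero at the start; "torque": the same for the moment, N m; "opening": finger opening in m; "grip_force": force on a finger pad.
Only numpy, scipy, OpenCV 4.12 (cv2) and the standard library are available. Lean on these libraries where they do the work, as an engineer would, in place of code of your own. Each camera call takes 0.05 s, during which the arm holds its last target. There are 200 camera calls.

## Working session

There is one attempt and no reset: what is moved stays moved. The work goes in short steps, Python scripts to look and compute and a tool call to move; the robot and the scene stay as the last step left them, time stands still between calls to the robot, and variables do not carry over. Pictures are saved under pics/ and viewed, at most 10 in all, crops included, and the job is handed in when it is done.

Besides the shell and the picture viewer there is one more tool, called after "Emit:" in YAML: its name, and indented under it one key for each argument. arm_command: Moves the arm, as the interface text tells. Its arguments: {"type":"object","properties":{"fingers":{"type":"array","items":{"type":"number"}},"travel":{"type":"array","items":{"type":"array","items":{"type":"number"}}},"dr":{"type":"array","items":{"type":"array","items":{"type":"number"}}},"squeeze":{"type":"number"}},"required":["fingers","travel","dr"]}

```bash
ls; mkdir -p pics; cat > h.py <<'E'
from cell import *
import numpy as np, cv2
from scipy.spatial.transform import Rotation as Ro
def snap(n):
    c=read_camera(n); np.save(f'{n}.npy',c,allow_pickle=True); return c
def load(n): return np.load(f'{n}.npy',allow_pickle=True).item()
def ray(c,u,v):
    K=np.array([[c['fx'],0,c['cx']],[0,c['fy'],c['cy']],[0,0,1.]])
    p=cv2.undistortPoints(np.array([[[u,v]]],float),K,np.array([c['k1'],0,0,0.]))[0,0]
    return np.array([p[0],p[1],1.])
def at_z(c,u,v,z):
    R=np.array(c['R']);t=np.array(c['t']); o=-R.T@t; d=R.T@ray(c,u,v); return o+d*(z-o[2])/d[2]
def depth(c,u,v):
    R=np.array(c['R']);t=np.array(c['t']); z=c['z_map'][int(round(v)),int(round(u))]; return R.T@(ray(c,u,v)*z-t)
def proj(c,X):
    R=np.array(c['R']);t=np.array(c['t']); p=R@np.array(X)+t; x,y=p[0]/p[2],p[1]/p[2]; s=1+c['k1']*(x*x+y*y)
    return np.array([c['fx']*x*s+c['cx'],c['fy']*y*s+c['cy']])
def crop(c,u0,v0,u1,v1,name,k):
    cv2.imwrite(f'pics/{name}.png',cv2.resize(c['color'][v0:v1,u0:u1],None,fx=k,fy=k,interpolation=cv2.INTER_CUBIC))
E
python3 - <<'E'
from h import *
for n in('top','side'):
    c=snap(n); crop(c,0,0,512,384,n+'0',1.5); print(n,c['fx'],c['k1'],-np.array(c['R']).T@c['t'])
print(observe())
E
```

```text
pics
top 367.9023736967874 -0.05212346519680066 [0.44507903 0.02381891 0.93036714]
side 357.56911971363803 -0.004039387968019866 [0.23416412 0.55849493 0.62913958]
{'time': 0.1, 'qpos': array([ 1.14899321e+00,  3.42641908e-01,  1.52490390e+00, -1.43604416e-05,
        1.27537958e+00, -1.46037803e-01]), 'qvel': array([-0.00046768, -0.00164397, -0.00284712,  0.00158554,  0.00059174,
        0.00186558]), 'joint_efforts': array([ 2.72568075e-03, -4.32007813e+01, -2.44696158e+01,  7.19389971e-02,
        5.26853988e-02, -5.72950285e-05]), 'tool_pos': array([0.14280611, 0.50484118, 0.22612637]), 'tool_rot': array([-3.14027210e+00, -1.80352231e-04,  2.86583141e+00]), 'contact_force': array([ 0.61836266, -0.58409221, -0.3409398 ]), 'torque': array([-0.02714244, -0.01714032,  0.00379754]), 'grip_force': 0.0, 'opening': 0.09181851041499473}
```

View pics/top0.png

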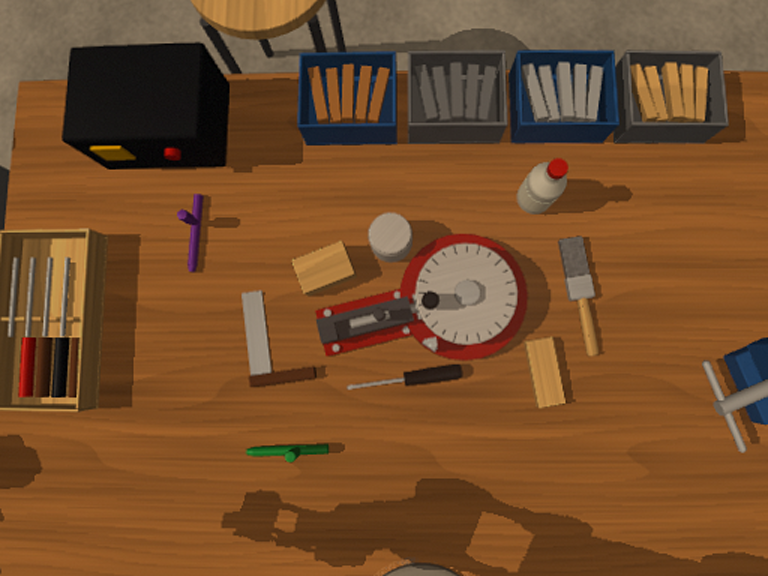

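View pics/side0.png

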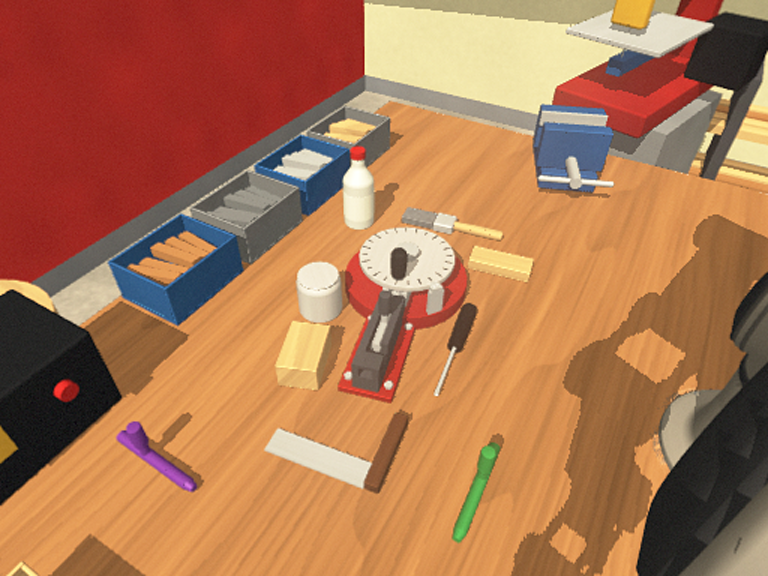

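Top view: wheel centre near (467,293), crank (430,300), pin handle (380,315), pointer (430,343), with the notch towards the robot. I'll enlarge it.

```bash
python3 - <<'E'
from h import *
c=load('top'); crop(c,200,145,360,260,'top1',5)
for n,u,v,z in [('wheel',467,293,.08),('crank',430,299,.125),('grip',380,314,.108),('pointer',430,343,.082)]:
    print(n,at_z(c,u/1.5,v/1.5,z),depth(c,u/1.5,v/1.5))
s=load('side'); crop(s,215,145,325,270,'side1',4.8)
E
```

```text
wheel [ 0.53639651 -0.07173461  0.08      ] [ 0.53577003 -0.07107907  0.08583393]
crank [ 0.52286064 -0.01247425  0.125     ] [ 0.52262949 -0.01236639  0.12739342]
grip [0.50215126 0.06151284 0.108     ] [0.5021436  0.06150778 0.10811042]
pointer [ 0.45941917 -0.01392932  0.082     ] [ 0.45940891 -0.0139023   0.0826071 ]
```

View pics/top1.png

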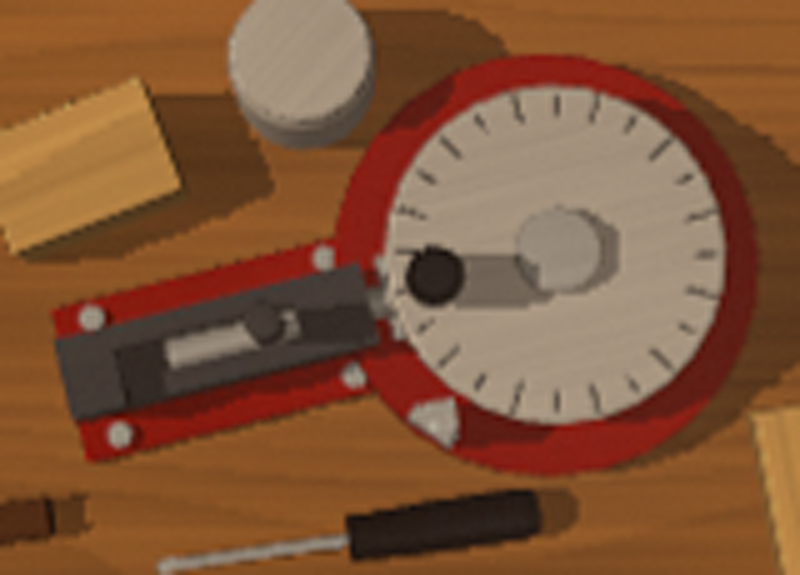

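View pics/side1.png

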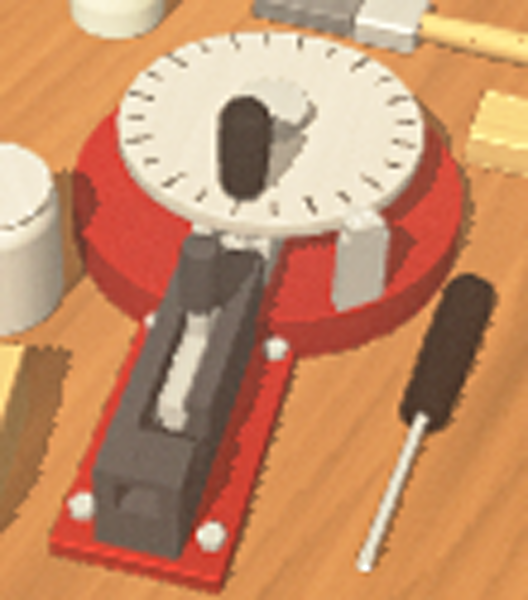

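Top crop: disc centred about (555,254), crank top (435,277), grip top (266,325), guide end corners (55,340), (78,420), (360,265) and (380,345), pointer (411-458, 398-448). Now I'll compute the positions with depth.

```bash
python3 - <<'E'
from h import *
c=load('top')
def P(u,v,z): return at_z(c,200+(u+.5)/5-.5,145+(v+.5)/5-.5,z)
H,W=c['z_map'].shape
pts=[];uv=[]
for v in range(145,260):
    for u in range(200,360):
        if c['z_map'][v,u]>0: pts.append(depth(c,u,v)); uv.append((u,v))
p=np.array(pts);uv=np.array(uv);col=c['color'][uv[:,1],uv[:,0]].astype(int)
# disc top
m=(abs(p[:,2]-.072)<.004)&(np.hypot(p[:,0]-.536,p[:,1]+.068)<.09)&(col.min(1)>90)
hull=cv2.convexHull(p[m][:,:2].astype(np.float32)*1000)
print('disc',cv2.minEnclosingCircle(hull),m.sum(),p[m][:,2].mean())
for n,q in [('discL',P(387,254,.072)),('discR',P(724,254,.072)),('discT',P(555,85,.072)),('discB',P(555,424,.072)),
 ('crank',P(435,277,.125)),('grip',P(266,325,.108)),('g1',P(55,340,.062)),('g2',P(78,420,.062)),('g3',P(360,265,.062)),('g4',P(380,345,.062)),
 ('slotR',P(117,350,.062)),('slotR2',P(127,403,.062)),('pt1',P(411,422,.082)),('pt2',P(458,398,.082)),('pt3',P(457,448,.082))]: print(n,q.round(4))
C=np.array([.536,-.0685])
r=np.hypot(p[:,0]-C[0],p[:,1]-C[1])
m=(r>.078)&(r<.112)&(p[:,2]>.077)&(p[:,2]<.088)
for a,b,k in zip(p[m],uv[m],col[m]): print(b,a.round(4),k)
for lo,hi in[(.115,.135),(.1,.114)]:
    m=(p[:,2]>lo)&(p[:,2]<hi)&(col.max(1)<80); print(lo,m.sum(),np.median(p[m],0),p[m].min(0),p[m].max(0))
E
```

```text
disc ((537.598388671875, -70.66401672363281), 79.24410247802734) 2863 0.07282444215709472
discL [0.5373 0.0077 0.072 ]
discR [ 0.5369 -0.1499  0.072 ]
discT [ 0.6175 -0.0722  0.072 ]
discB [ 0.4578 -0.0698  0.072 ]
crank [ 0.5214 -0.0123  0.125 ]
grip [0.5016 0.0627 0.108 ]
g1 [0.4977 0.1651 0.062 ]
g2 [0.4599 0.1536 0.062 ]
g3 [0.5332 0.0203 0.062 ]
g4 [0.4952 0.011  0.062 ]
slotR [0.4929 0.1355 0.062 ]
slotR2 [0.4679 0.1305 0.062 ]
pt1 [ 0.4587 -0.0028  0.082 ]
pt2 [ 0.4696 -0.0244  0.082 ]
pt3 [ 0.4468 -0.0238  0.082 ]
[288 225] [ 0.4678 -0.0171  0.0809] [ 99 112 147]
[289 225] [ 0.4677 -0.0192  0.0841] [117 132 151]
[290 225] [ 0.4678 -0.0216  0.0821] [121 136 150]
[283 226] [ 0.4656 -0.0057  0.0774] [104 118 141]
[284 226] [ 0.4656 -0.008   0.0785] [103 118 149]
[285 226] [ 0.4655 -0.0102  0.0816] [135 151 157]
[286 226] [ 0.4655 -0.0125  0.0816] [130 146 154]
[287 226] [ 0.4655 -0.0146  0.0843] [128 145 154]
[288 226] [ 0.4656 -0.0172  0.0795] [128 145 154]
[289 226] [ 0.4655 -0.0193  0.0828] [129 145 155]
[290 226] [ 0.4655 -0.0216  0.0822] [120 135 148]
[283 227] [ 0.4633 -0.
[... 1716 characters left out ...]
31 146 156]
[288 231] [ 0.4541 -0.0169  0.0831] [125 140 153]
[289 231] [ 0.4541 -0.0192  0.0827] [125 141 152]
[290 231] [ 0.4541 -0.0215  0.0818] [112 127 140]
[287 232] [ 0.4518 -0.0146  0.0824] [103 114 133]
[288 232] [ 0.4518 -0.017   0.0803] [123 137 147]
[289 232] [ 0.4518 -0.0192  0.0817] [124 139 150]
[288 233] [ 0.4495 -0.0169  0.0822] [ 94 106 122]
[289 233] [ 0.4495 -0.0192  0.0825] [113 127 135]
[290 233] [ 0.4495 -0.0217  0.0782] [ 72  81 106]
0.115 102 [ 0.52143805 -0.0131365   0.12475831] [ 0.51069522 -0.02455801  0.11660639] [ 0.53302381 -0.00224878  0.12924882]
0.1 47 [0.50288742 0.06230592 0.10835279] [ 0.49605154 -0.00077503  0.10030185] [0.52603221 0.07137387 0.11355629]
```

Emit:
arm_command:
  fingers: [0,0,0,0,0,0,0,0]
  travel:
    - [-0.03,-0.02,0]
    - [-0.06,-0.04,0]
    - [-0.09,-0.06,0]
    - [-0.12,-0.08,0]
    - [-0.15,-0.105,0]
    - [-0.18,-0.125,0]
    - [-0.21,-0.145,0]
    - [-0.233,-0.164,0]
  dr:
    - [0,0,-4]
    - [0,0,-8]
    - [0,0,-12]
    - [0,0,-16]
    - [0,0,-20]
    - [0,0,-24]
    - [0,0,-27]
    - [0,0,-30]
  squeeze: 15

```text
time: 0.77
tool_pos: [0.3237, 0.2821, 0.2266]
tool_rot: [-3.141, 0.0, -2.892]
contact_force: [1.0, -0.2, 0.0]
opening: 0.0469
grip_force: 0.0
```

```bash
cat >> h.py <<'E'
C=np.array([.5374,-.0710]); A=np.radians(104.25)
hy=np.array([np.cos(A),np.sin(A)]); hx=np.array([np.sin(A),-np.cos(A)])
def W(x,y,z): return np.array([*(C+x*hx+y*hy),z])
def where():
    o=observe(); p=o['tool_pos']; d=p[:2]-C; return o,np.array([d@hx,d@hy,p[2]])
def go(x,y,z,yaw=None):
    "tool-frame shift to head point (TCP), yaw error of tool y from head y"
    o,h=where(); R=Ro.from_euler('xyz',o['tool_rot']).as_matrix(); ty=R[:,1]
    e=np.degrees(np.arctan2(*(lambda a:(hy[0]*a[1]-hy[1]*a[0],hy@a[:2]))(ty)))
    print('t',round(o['time'],2),'head TCP',h.round(4),'shift',(R.T@(W(x,y,z)-o['tool_pos'])).round(4),'yaw off head y',e.round(2),'tz',R[:,2].round(3),'F',o['contact_force'].round(1),'open',o['opening'].round(4),'grip',round(o['grip_force'],1),'q',o['qpos'].round(2))
E
python3 -c "
from h import *
go(-.001,.138,.15)"
```

```text
Traceback (most recent call last):
  File "h.py", line 29, in go
    print('t',round(o['time'],2),'head TCP',h.round(4),'shift',(R.T@(W(x,y,z)-o['tool_pos'])).round(4),'yaw off head y',e.round(2),'tz',R[:,2].round(3),'F',o['contact_force'].round(1),'open',o['opening'].round(4),'grip',round(o['grip_force'],1),'q',o['qpos'].round(2))
                                                                                                                                                                                               ^^^^^^^^^^^^^^^^^^
AttributeError: 'float' object has no attribute 'round'
```

```bash
sed -i "s/o\['opening'\].round(4)/round(float(o['opening']),4)/" h.py
python3 -c "
from h import *
go(-.001,.138,.15)"
```

```text
t 0.77 head TCP [-0.1202  0.3948  0.2266] shift [-0.1189 -0.257   0.0767] yaw off head y 0.07 tz [ 0. -0. -1.] F [ 1.  -0.2  0. ] open 0.0469 grip 0.0 q [ 0.54  0.17  1.77 -0.    1.21 -1.28]
```

Emit:
arm_command:
  fingers: [0,0,0,0,0,0,0,0]
  travel:
    - [-0.016,-0.034,0]
    - [-0.032,-0.068,0]
    - [-0.048,-0.102,0]
    - [-0.064,-0.136,0.01]
    - [-0.079,-0.17,0.02]
    - [-0.094,-0.204,0.035]
    - [-0.109,-0.236,0.055]
    - [-0.119,-0.257,0.077]
  dr:
    - [0,0,0]
    - [0,0,0]
    - [0,0,0]
    - [0,0,0]
    - [0,0,0]
    - [0,0,0]
    - [0,0,0]
    - [0,0,0]

```text
time: 1.43
tool_pos: [0.503, 0.0612, 0.1492]
tool_rot: [-3.141, 0.002, -2.896]
contact_force: [-0.2, -0.1, -0.8]
opening: 0.046
grip_force: 0.0
```

```bash
python3 -c "
from h import *
go(-.001,.138,.076)
c=snap('side'); crop(c,200,130,330,270,'s2',4.2)"
```

```text
t 1.43 head TCP [-0.0008  0.1366  0.1492] shift [0.0003 0.0015 0.0732] yaw off head y -0.15 tz [ 0.002 -0.001 -1.   ] F [-0.2 -0.1 -0.8] open 0.046 grip 0.0 q [-0.03  0.39  1.69 -0.    1.06 -1.85]
```

View pics/s2.png

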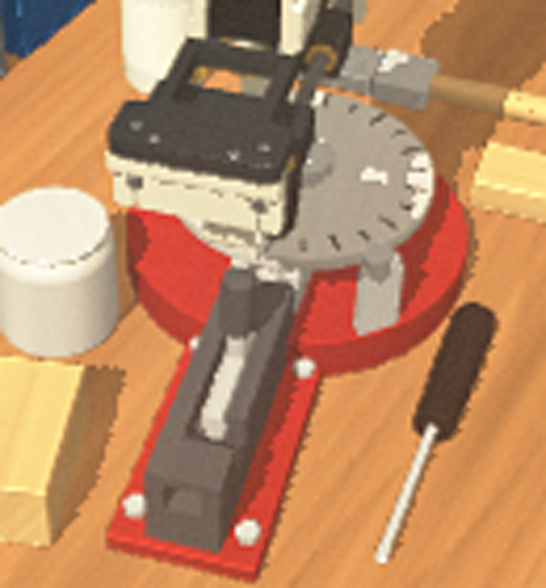

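The side crop shows the grip upright at (240,290) with the gripper above it, nothing in between. Descending.

Emit:
arm_command:
  fingers: [0,0,0,0,0,0]
  travel:
    - [0,0.0015,0.02]
    - [0,0.0015,0.04]
    - [0,0.0015,0.055]
    - [0,0.0015,0.067]
    - [0,0.0015,0.073]
    - [0,0.0015,0.073]
  dr:
    - [0,0,0]
    - [0,0,0]
    - [0,0,0]
    - [0,0,0]
    - [0,0,0]
    - [0,0,0]

```text
time: 1.98
tool_pos: [0.4995, 0.0655, 0.0753]
tool_rot: [3.141, -0.003, -2.894]
contact_force: [-0.2, 0.2, 0.2]
opening: 0.046
grip_force: 0.0
```

Emit:
arm_command:
  fingers: [0.4,0.7,0.8,0.8,0.8,0.8]
  travel:
    - [0,0,0]
    - [0,0,0]
    - [0,0,0]
    - [0,0,0]
    - [0,0,0]
    - [0,0,0]
  dr:
    - [0,0,0]
    - [0,0,0]
    - [0,0,0]
    - [0,0,0]
    - [0,0,0]
    - [0,0,0]
  squeeze: 12

```text
time: 2.48
tool_pos: [0.5009, 0.0654, 0.0773]
tool_rot: [-3.141, 0.001, -2.894]
contact_force: [-0.2, -0.2, 3.5]
opening: 0.0178
grip_force: 12.0
```

```bash
python3 -c "
from h import *
go(0,.204,.076)"
```

```text
t 2.48 head TCP [-0.0018  0.1412  0.0773] shift [-0.0017  0.0628  0.0013] yaw off head y -0.05 tz [ 0.001  0.    -1.   ] F [-0.2 -0.2  3.5] open 0.0178 grip 12.0 q [-0.02  0.48  1.77  0.    0.88 -1.84]
```

Emit:
arm_command:
  fingers: [0.8,0.8,0.8,0.8,0.8,0.8,0.8,0.8]
  travel:
    - [0,0.008,0]
    - [0,0.018,0]
    - [0,0.028,0]
    - [0,0.038,0]
    - [0,0.048,0]
    - [0,0.056,0]
    - [0,0.061,0]
    - [0,0.061,0]
  dr:
    - [0,0,0]
    - [0,0,0]
    - [0,0,0]
    - [0,0,0]
    - [0,0,0]
    - [0,0,0]
    - [0,0,0]
    - [0,0,0]

```text
time: 3.15
tool_pos: [0.4854, 0.1265, 0.0773]
tool_rot: [3.141, 0.001, -2.892]
contact_force: [-1.2, 1.2, 6.0]
opening: 0.0176
grip_force: 12.0
```

```bash
python3 -c "
from h import *
go(0,.207,.076)"
```

```text
t 3.15 head TCP [-0.0018  0.2043  0.0773] shift [-0.0018  0.0027  0.0013] yaw off head y 0.03 tz [ 0.001  0.001 -1.   ] F [-1.2  1.2  6. ] open 0.0176 grip 12.0 q [ 0.1   0.48  1.78  0.    0.88 -1.72]
```

Emit:
arm_command:
  fingers: [0.8,0.8,0.8]
  travel:
    - [0,0.002,0]
    - [0,0.004,0]
    - [0,0.004,0]
  dr:
    - [0,0,0]
    - [0,0,0]
    - [0,0,0]

```text
time: 3.4
tool_pos: [0.4847, 0.1295, 0.0773]
tool_rot: [-3.141, 0.001, -2.893]
contact_force: [0.0, -1.8, 5.7]
opening: 0.0173
grip_force: 12.0
```

```bash
python3 -c "
from h import *
go(0,.207,.076)"
```

```text
t 3.4 head TCP [-0.0017  0.2073  0.0773] shift [-0.0017 -0.0003  0.0013] yaw off head y 0.01 tz [ 0.001 -0.    -1.   ] F [ 0.  -1.8  5.7] open 0.0173 grip 12.0 q [ 0.11  0.48  1.78 -0.    0.88 -1.71]
```

Emit:
arm_command:
  fingers: [0.8,0.8,0.8,0.8,0.8,0.8]
  travel:
    - [0,-0.0025,0]
    - [0.0065,-0.0025,0.0005]
    - [0.013,-0.0025,0.0017]
    - [0.019,-0.0025,0.0038]
    - [0.025,-0.0025,0.0067]
    - [0.025,-0.0025,0.0067]
  dr:
    - [0,0,0]
    - [0,0,0]
    - [0,0,0]
    - [0,0,0]
    - [0,0,0]
    - [0,0,0]

```text
time: 3.9
tool_pos: [0.4584, 0.1199, 0.0691]
tool_rot: [3.141, -0.004, -2.894]
contact_force: [-2.5, 3.4, 3.8]
opening: 0.0176
grip_force: 12.0
```

```bash
python3 -c "
from h import *
go(-.05,.205,.027)"
```

```text
t 3.9 head TCP [-0.0296  0.2045  0.0691] shift [0.0203 0.0005 0.0422] yaw off head y -0.04 tz [-0.004 -0.    -1.   ] F [-2.5  3.4  3.8] open 0.0176 grip 12.0 q [ 0.09  0.45  1.86  0.    0.83 -1.73]
```

Emit:
arm_command:
  fingers: [0.8,0.8,0.8,0.8,0.8,0.8,0.8,0.8]
  travel:
    - [0.0055,0,0.0035]
    - [0.0104,0,0.0079]
    - [0.0147,0,0.013]
    - [0.0183,0,0.0183]
    - [0.0212,0,0.024]
    - [0.0233,0,0.0303]
    - [0.0247,0,0.038]
    - [0.0247,0,0.041]
  dr:
    - [0,0,0]
    - [0,0,0]
    - [0,0,0]
    - [0,0,0]
    - [0,0,0]
    - [0,0,0]
    - [0,0,0]
    - [0,0,0]

```text
time: 4.57
tool_pos: [0.4361, 0.1136, 0.0276]
tool_rot: [3.141, -0.002, -2.894]
contact_force: [-2.3, -1.2, 1.4]
opening: 0.0173
grip_force: 12.0
```

```bash
python3 -c "
from h import *
go(-.05,.205,.027)
c=snap('side'); crop(c,200,150,330,280,'s3',4.2)"
```

```text
t 4.57 head TCP [-0.0528  0.2039  0.0276] shift [-0.0028  0.0011  0.0006] yaw off head y -0.06 tz [-0.002 -0.    -1.   ] F [-2.3 -1.2  1.4] open 0.0173 grip 12.0 q [ 0.08  0.49  1.96  0.    0.69 -1.73]
```

View pics/s3.png

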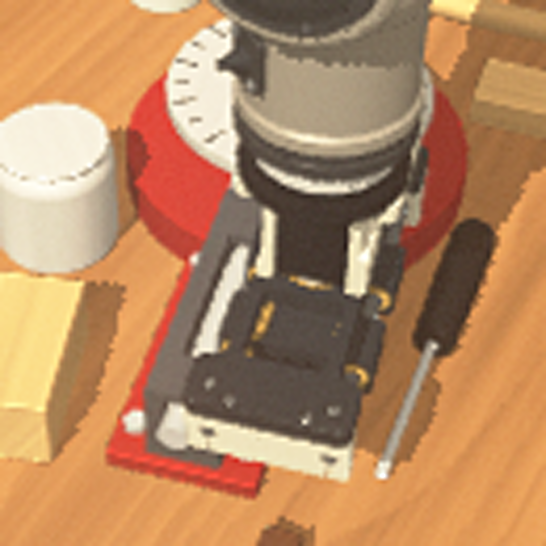

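The side crop shows the gripper down beside the guide at the notch, holding the handle; the screwdriver is clear. Releasing and rising.

Emit:
arm_command:
  fingers: [0.4,0.2,0.1,0.1,0.1,0.1,0.1,0.1]
  travel:
    - [0,0,0]
    - [0,0,0]
    - [0,0,0]
    - [0,0,-0.02]
    - [0,0,-0.05]
    - [0,0,-0.08]
    - [0,0,-0.11]
    - [0,0,-0.14]
  dr:
    - [0,0,0]
    - [0,0,0]
    - [0,0,0]
    - [0,0,0]
    - [0,0,0]
    - [0,0,0]
    - [0,0,0]
    - [0,0,0]

```text
time: 5.28
tool_pos: [0.4371, 0.1139, 0.1709]
tool_rot: [-3.142, 0.001, -2.894]
contact_force: [1.3, -0.3, -1.0]
opening: 0.0413
grip_force: 0.0
```

Emit:
arm_command:
  fingers: [0.1,0.1,0.1,0.1,0.1]
  travel:
    - [0.03,0.03,0]
    - [0.06,0.06,0]
    - [0.09,0.09,0]
    - [0.11,0.11,0]
    - [0.11,0.11,0]
  dr:
    - [0,0,0]
    - [0,0,0]
    - [0,0,0]
    - [0,0,0]
    - [0,0,0]

```text
time: 5.7
tool_pos: [0.2989, 0.1949, 0.1692]
tool_rot: [3.14, -0.001, -2.891]
contact_force: [0.6, -0.5, -0.5]
opening: 0.0408
grip_force: 0.0
```

```bash
python3 -c "
from h import *
go(0,.060,.16)
c=snap('top'); crop(c,200,145,360,260,'t3',5)"
```

```text
t 5.7 head TCP [-0.1657  0.3165  0.1692] shift [-0.1651 -0.2569  0.0087] yaw off head y 0.13 tz [-0.002  0.001 -1.   ] F [ 0.6 -0.5 -0.5] open 0.0408 grip 0.0 q [ 0.36  0.1   2.02  0.    1.02 -1.46]
```

View pics/t3.png

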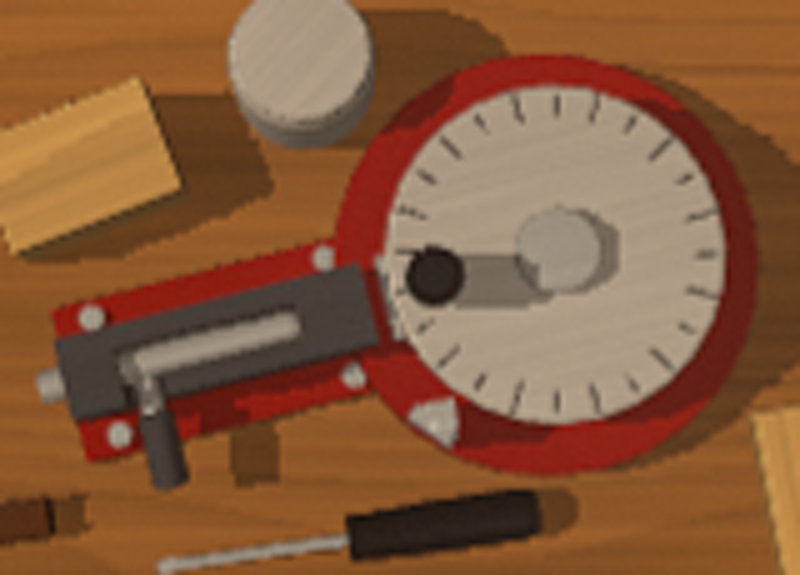

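Parked: the handle lies level in the notch (165,440), with the rod's tail out at (48,385). Crank still at (435,277), pointer at (437,422). Next, grip the crank with tangential closing.

Emit:
arm_command:
  fingers: [0,0,0,0,0,0,0,0]
  travel:
    - [-0.016,-0.025,0]
    - [-0.036,-0.057,0]
    - [-0.056,-0.088,0]
    - [-0.077,-0.12,0]
    - [-0.098,-0.153,0]
    - [-0.12,-0.187,0]
    - [-0.142,-0.222,0]
    - [-0.16,-0.25,0]
  dr:
    - [0,0,7]
    - [0,0,14]
    - [0,0,21]
    - [0,0,28]
    - [0,0,35]
    - [0,0,42]
    - [0,0,49]
    - [0,0,56]

```text
time: 6.42
tool_pos: [0.5227, -0.0132, 0.1691]
tool_rot: [3.141, 0.002, 2.404]
contact_force: [-0.1, -0.6, 0.2]
opening: 0.0461
grip_force: 0.0
```

```bash
python3 -c "
from h import *
go(0,.060,.16)"
```

```text
t 6.42 head TCP [-1.000e-04  5.960e-02  1.691e-01] shift [0.0003 0.0003 0.0091] yaw off head y -56.51 tz [ 0.002 -0.001 -1.   ] F [-0.1 -0.6  0.2] open 0.0461 grip 0.0 q [-0.17  0.39  1.62 -0.    1.13 -1.  ]
```

Emit:
arm_command:
  fingers: [0,0,0,0,0,0,0,0]
  travel:
    - [0,0,0]
    - [0,0,0]
    - [0,0,0]
    - [0,0,0.025]
    - [0,0,0.05]
    - [0,0,0.07]
    - [0,0,0.084]
    - [0,0,0.084]
  dr:
    - [0,0,6]
    - [0,0,12]
    - [0,0,12]
    - [0,0,12]
    - [0,0,12]
    - [0,0,12]
    - [0,0,12]
    - [0,0,12]

```text
time: 7.08
tool_pos: [0.5184, -0.0098, 0.0824]
tool_rot: [-3.138, -0.003, 2.206]
contact_force: [-0.6, -0.7, 0.0]
opening: 0.0464
grip_force: 0.0
```

Emit:
arm_command:
  fingers: [0.3,0.5,0.6,0.6,0.6,0.6]
  travel:
    - [0,0,0]
    - [0,0,0]
    - [0,0,0]
    - [0,0,0]
    - [0,0,0]
    - [0,0,0]
  dr:
    - [0,0,0]
    - [0,0,0]
    - [0,0,0]
    - [0,0,0]
    - [0,0,0]
    - [0,0,0]
  squeeze: 20

```text
time: 7.58
tool_pos: [0.521, -0.0096, 0.0862]
tool_rot: [3.139, 0.002, 2.203]
contact_force: [1.5, 1.5, 5.2]
opening: 0.0255
grip_force: 20.0
```

```bash
python3 -c "
from h import *
go(0,.060,.084)
o,h=where(); R=Ro.from_euler('xyz',o['tool_rot']).as_matrix(); P=o['tool_pos']
a0=104.25
for a in range(5,46,5):
    t=np.radians(a0+a); q=C+.06*np.array([np.cos(t),np.sin(t)]); q0=C+.06*hy
    print(a,(R.T@np.array([*(q-q0),0])).round(4))"
```

```text
t 7.58 head TCP [-0.0008  0.0635  0.0862] shift [-0.0036 -0.0006  0.0022] yaw off head y -68.04 tz [ 0.003 -0.    -1.   ] F [1.5 1.5 5.2] open 0.0255 grip 20.0 q [-0.17  0.49  1.72  0.    0.92 -0.8 ]
5 [ 0.0017 -0.0049 -0.    ]
10 [ 0.0031 -0.01   -0.    ]
15 [ 0.0039 -0.0152 -0.    ]
20 [ 0.0043 -0.0204 -0.0001]
25 [ 0.0043 -0.0256 -0.0001]
30 [ 0.0038 -0.0308 -0.0001]
35 [ 0.0028 -0.036  -0.0001]
40 [ 0.0014 -0.041  -0.0001]
45 [-0.0004 -0.0459 -0.0001]
```

Emit:
arm_command:
  fingers: [0.6,0.6,0.6,0.6,0.6,0.6,0.6,0.6]
  travel:
    - [0.0017,-0.005,0]
    - [0.003,-0.01,0]
    - [0.004,-0.015,0]
    - [0.0043,-0.02,0]
    - [0.0043,-0.0256,0]
    - [0.0038,-0.031,0]
    - [0.0028,-0.036,0]
    - [0.0013,-0.0415,0]
  dr:
    - [0,0,0]
    - [0,0,0]
    - [0,0,0]
    - [0,0,0]
    - [0,0,0]
    - [0,0,0]
    - [0,0,0]
    - [0,0,0]

```text
time: 8.25
tool_pos: [0.4874, -0.0337, 0.0862]
tool_rot: [3.138, 0.004, 2.203]
contact_force: [6.2, -0.6, 5.5]
opening: 0.0255
grip_force: 20.0
```

Emit:
arm_command:
  fingers: [0.6,0.6]
  travel:
    - [0,0,0]
    - [0,0,0]
  dr:
    - [0,0,0]
    - [0,0,0]

```text
time: 8.42
tool_pos: [0.4868, -0.0344, 0.0862]
tool_rot: [3.14, 0.004, 2.203]
contact_force: [3.0, -3.7, 7.2]
opening: 0.0256
grip_force: 20.0
```

```bash
python3 -c "
from h import *
go(0,.060,.084); o,h=where(); d=o['tool_pos'][:2]-C; print(np.degrees(np.arctan2(d[1],d[0])),np.hypot(*d))"
```

```text
t 8.42 head TCP [-0.04    0.0479  0.0862] shift [-0.0037  0.0416  0.0023] yaw off head y -68.05 tz [ 0.004 -0.002 -1.   ] F [ 3.  -3.7  7.2] open 0.0256 grip 20.0 q [-0.23  0.44  1.81 -0.    0.88 -0.86]
144.1242503406542 0.06238750839424772
```

Emit:
arm_command:
  fingers: [0.3,0.1,0,0,0,0,0,0]
  travel:
    - [0,0,0]
    - [0,0,0]
    - [0,0,0]
    - [0,0,-0.02]
    - [0,0,-0.045]
    - [0,0,-0.07]
    - [0,0,-0.085]
    - [0,0,-0.09]
  dr:
    - [0,0,0]
    - [0,0,0]
    - [0,0,0]
    - [0,0,0]
    - [0,0,0]
    - [0,0,0]
    - [0,0,0]
    - [0,0,0]

```text
time: 9.08
tool_pos: [0.4862, -0.0331, 0.177]
tool_rot: [3.14, 0.002, 2.203]
contact_force: [-0.1, -0.1, 0.2]
opening: 0.0461
grip_force: 0.0
```

```bash
python3 -c "
from h import *
go(-.18,.26,.18)"
```

```text
t 9.08 head TCP [-0.0403  0.0493  0.177 ] shift [ 0.2477 -0.0508 -0.0036] yaw off head y -68.03 tz [ 0.003 -0.001 -1.   ] F [-0.1 -0.1  0.2] open 0.0461 grip 0.0 q [-0.23  0.32  1.7   0.    1.11 -0.86]
```

Emit:
arm_command:
  fingers: [0,0,0,0,0,0,0,0]
  travel:
    - [0.03,-0.006,0]
    - [0.065,-0.013,0]
    - [0.1,-0.02,0]
    - [0.135,-0.028,0]
    - [0.17,-0.035,0]
    - [0.2,-0.04,0]
    - [0.22,-0.045,0]
    - [0.22,-0.045,0]
  dr:
    - [0,0,0]
    - [0,0,0]
    - [0,0,0]
    - [0,0,0]
    - [0,0,0]
    - [0,0,0]
    - [0,0,0]
    - [0,0,0]

```text
time: 9.75
tool_pos: [0.3153, 0.1193, 0.174]
tool_rot: [-3.138, -0.003, 2.206]
contact_force: [-0.7, -0.7, 0.4]
opening: 0.0457
grip_force: 0.0
```

```bash
python3 - <<'E'
from h import *
c=snap('top'); crop(c,220,150,360,250,'t4',5.7)
pts=[];col=[]
for v in range(145,260):
    for u in range(260,360):
        if c['z_map'][v,u]>0: pts.append(depth(c,u,v)); col.append(c['color'][v,u])
p=np.array(pts);col=np.array(col).astype(int)
m=(p[:,2]>.115)&(p[:,2]<.135); q=p[m]; k=(q[:,:2].min(0)+q[:,:2].max(0))/2; print('crank',q.mean(0),k,m.sum())
for z in (q.mean(0)[:2],k): d=z-C; print(np.degrees(np.arctan2(d[1],d[0])),np.hypot(*d))
print(observe()['contact_force'])
E
```

```text
crank [ 0.48655995 -0.03798439  0.12415329] [ 0.48752658 -0.03841542] 109
147.00024591159746 0.06061964628538351
146.84158508199272 0.059574435443525045
[ 0.22069772 -0.51740198  0.09005319]
```

View pics/t4.png

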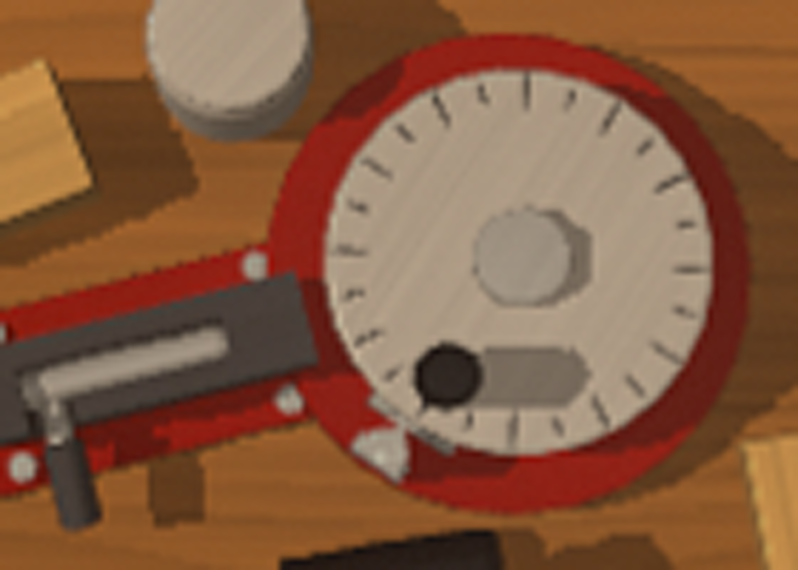

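Top crop: crank at (448,376), pointer bracket about (352-408, 425-480), nearly in line. I'll check with an enlarged overlay.

```bash
python3 - <<'E'
from h import *
c=load('top'); k=11; u0,v0,u1,v1=272,188,338,236
im=cv2.resize(c['color'][v0:v1,u0:u1],None,fx=k,fy=k,interpolation=cv2.INTER_CUBIC)
def pp(X): p=proj(c,X); return ((p-[u0,v0]+.5)*k-.5).round().astype(int)
def pol(Cc,r,a,z,lat=0):
    a=np.radians(a); d=np.array([np.cos(a),np.sin(a)]); return [*(Cc+r*d+lat*np.array([-d[1],d[0]])),z]
C2=np.array([.5375,-.0709])
def poly(L,col,closed): cv2.polylines(im,[np.array(L,np.int32)],closed,col,1,cv2.LINE_AA)
poly([pp(pol(C2,.08,a,.072)) for a in range(0,360,4)],(255,0,0),True)
poly([pp(pol(C2,r,145,.082,l)) for r,l in[(.084,-.0),(.09,.012),(.103,.012),(.103,-.012),(.09,-.012)]],(0,255,0),True)
poly([pp(pol(C2,0,145,.082)),pp(pol(C2,.11,145,.082))],(0,255,0),False)
cc=np.array(pol(C2,.06,146,.125))
poly([pp(cc+[.013*np.cos(t),.013*np.sin(t),0]) for t in np.linspace(0,6.2,40)],(0,255,255),True)
cv2.imwrite('pics/z5.png',im)
E
```

```text
(no output)
```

View pics/z5.png

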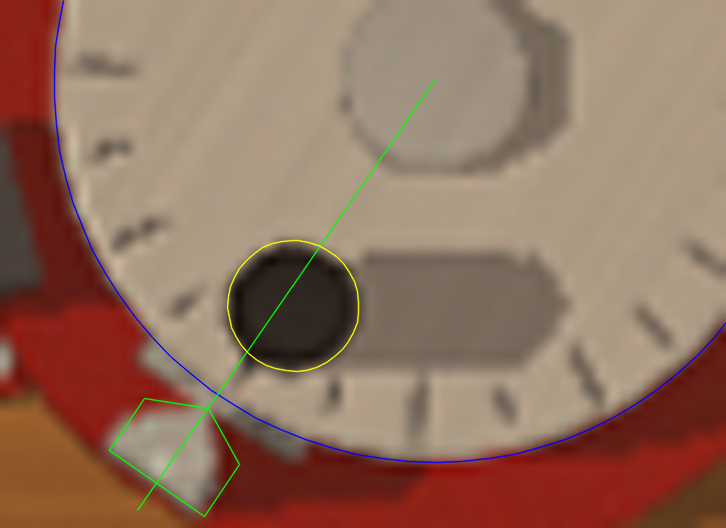

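The overlay puts the crank circle at (294,306) on the pointer's line to within about 1.5 mm (pointer tip about (213,408)). The pin is parked and the arm is clear, so I'm handing in.

```bash
python3 -c "
from cell import *
print(hand_in())"
```

```text
the job is handed in; nothing more can be done
None
```

The job is handed in: the pin is parked in the notch and the crank stands about 1.5 mm off the pointer's line by camera (limit 5 mm). No bystander appeared to move in the views I checked, and no verdict came back.

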